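# Find the balance point of a printer cross-beam

### The job

The printer's closed cross-beam has a heavy drive sealed inside it. Lay the beam across the balance stand's edge with the rubber band at its middle on the edge, then slide it along the edge until it balances there by itself, level and clear of both catch bars, and let go of it. Be gentle with the edge, do not press hard on it, and leave the other loose things on the table where they are.

Things in the scene. Friction and masses are not known exactly. Their poses are not given: they have to be found in the camera images.
- beam_mid (a point): Centre (half-way along, across and up) of the loose cross-beam: a closed, grooved aluminium bar 300 mm long (x), 24 mm wide (y), 30 mm high (z), black end caps, a thin dark rubber band 6 mm wide round its middle. A bare steel shaft stub, 16 mm across, 22 mm long, sticks out of its +x end only. It starts lying flat on the table.
- edge (a point): Centre of the top of the balance stand's edge: an upright steel blade with a flat top 10 mm wide (x), 60 mm long (y), 75 mm above the table unloaded; z up. The blade is sprung (1 N per mm): it sinks 2 to 4 mm under the beam, bottoms after 10 mm. The beam goes across it, along x, either way round, and stays level only while its centre of mass is over the flat.
- jar: Bystander: small closed jar, 38 mm across, 45 mm high; origin at the centre of its underside.
- gluestick: Bystander: small standing glue stick, 24 mm across, 48 mm high; origin at the centre of its underside.
- scraper: Bystander: spatula-like print scraper 200 mm long lying along its x axis; origin on its underside.
- spanner: Bystander: open-ended spanner 140 mm long lying along its x axis; origin on its underside.
- mouse: Bystander: computer mouse, 100 mm long (x), 58 mm wide, 32 mm high; origin at the centre of its underside.
- beam: The same beam: origin at the middle of its underside, 15 mm below its centre; same axes. It weighs 0.33 to 0.40 kg. The sealed drive makes the stub end heavier: the centre of mass lies 15 to 48 mm from the band towards the stub; where exactly cannot be seen and differs each time.
- stand: The balance stand, fixed; origin at the centre of its underside, axes as the edge's. Dark base plate 240 (x) by 100 (y) by 8 mm; two black catch bars 14 (x) by 60 mm (y), centred 85 mm either side of the edge along x, tops 60 mm above the table, below the edge: an unbalanced beam tips by 0.1 to 0.15 rad (6 to 9 degrees) and rests on one.

How it is judged:
By the outcome, as a careful person would: the job done as asked, in the order asked, and still so for the second after the job is handed in, with the robot touching nothing.
It also fails if it takes over 59 s, if anything falls off the work surface, if the arm or the gripper's body presses on something with over 40 N, if the wrist force passes 120 N, or if a joint passes its speed limit or range.

### The arm

A 7-joint arm with a two-finger parallel gripper is mounted at the origin on the work surface. World frame = base frame: x ahead of the robot, y to its left, z up, the work surface at z = 0. Lengths are in m, angles in degrees, forces in N, time in s.
With the tool pointing down it reaches from about 0.425 to 0.875 m from the base axis. Payload 4.7 kg.
Tool frame: the origin (TCP) lies midway between the tips of the shut fingers; the grasp point (between the pads) lies 19 mm behind it; z points along the fingers, y is the line along which they close (so a half turn about z gives the same grasp; the last joint's range is limited). The gripper opens to 87 mm and grips with 3 to 60 N. Pads are 19 mm wide; open, the fingers measure 117 mm over their backs; the gripper's body (75 mm by 190 mm) begins 51 mm behind the grasp point.
Start: joints at [71.052, 18.392, -4.016, 83.108, 1.295, 78.541, -3.26], TCP at [0.22, -0.612, 0.223] pointing down, gripper open.
Joint ranges: [-163.93, 163.93], [-17.29, 119.83], [-79.2, 71.16], [3.27, 140.29], [-89.18, 269.18], [5.43, 117.66], [-154.24, 154.24]. Speed limits (degrees/s): [147.25, 147.25, 180, 180, 180, 180, 180].

### API

Orientations are given as [roll, pitch, yaw] about the fixed x, y, z axes, in that order (R = Rz(yaw) Ry(pitch) Rx(roll)).
In Python, from cell import env, viewer, boxes_of, masks_of gives the robot as it stands. The module is installed in compiled form; this text tells all that it offers.
- The arm moves only by the tool apply_moves, never from a script. Its argument "moves" is a list of rows, each a list of 7 numbers: the shift along the tool's x, y, z scaled (see below), then the turn, a rotation vector about the tool's x, y, z scaled (see below), then the opening, from 0 (shut) to 1 (fully open). A call has 1 to 20 rows; each row is the pose to reach, as a shift and turn from the pose commanded when the call began, along the tool's axes at that moment; what a row does not reach only later rows make up. The controller multiplies each number of a shift by 0.2 m and each number of a turn by 1.5 rad. A row lasts 1/10 s, in which the tool goes at most 50 mm and 8.59 degrees, less where a joint would pass 70% of its speed; a pose out of reach is approached as far as the arm can. A call with a number of a shift or a turn outside -1 to 1 is refused whole. A call with a gripper value outside its range is refused whole. The fingers move at their own pace and stop on an object; "grip_force" is the grip in N (left out, the last holds). Time passes only in rows, so rows that repeat a pose let the fingers close. It gives the time, the measured TCP pose, the force, the opening and the grip force at its end, in the units of the state.
- env.get_obs(): the state, without advancing time (a new reading comes with each control period).
- viewer.read_camera(name): name is "scene" or "top" or "wrist"; returns the picture (384x512x3 uint8, red, green, blue); there is no depth.
- viewer.get_calibration(name): a dict with "fov_y" (degrees; the focal length in pixels is half the picture's height over the tangent of half this angle, whatever the lens; pixels are square), "cx", "cy" (the principal point, pixels), "position" and "orientation" of the camera in the world. Camera axes: x right, y up, looking along -z (the intrinsics and any distortion apply to the point x, -y, -z); pixel columns grow to the right and rows downward; lengths in m; the calibration is good to about 2 mm. A picture is of the moment at which its call begins: read the wrist's pose just before it. get_calibration takes no time and is no camera call; for the wrist camera it gives the pose at the moment of the call.
- env.sign_off(): hands the job in; it is judged then, once.
Trained networks look in the newest picture that a camera, given by its name, has taken for a name from the list of things; names that differ only in an ending like _2 or _b are one class to them, and where a whole thing is asked for, a point or a joint stands for the part that bears it (a point fixed in the world has none). Each returns a list of dicts, best first, with "conf" (0 to 1); they miss things now and then, are a little off and sometimes report something else, mostly with a low value. They report only what shows in the picture. A call takes as long as a camera call.
- boxes_of(camera, target): "location" ([column, row] in pixels, amid what is visible of it).
- masks_of(camera, target): "pixels" (384x512 bool, what is visible of it) and "location" ([column, row] in pixels, amid what is visible of it).
The state is a dict: "time_s": time; "qpos": joint angles; "joint_velocities": joint speeds; "effort": joint torques, N m; "tool_pos": TCP position; "tool_rot": TCP orientation; "force": force on the tool from outside, world axes, zero at the start; "wrist_torque": the same for the moment, N m; "grip_width": finger opening in m; "grasp_force": force on a finger pad.
Only numpy, scipy, OpenCV 4.12 (cv2) and the standard library are available. Lean on these libraries where they do the work, as an engineer would, in place of code of your own. Each camera call takes 0.05 s, during which the arm holds its last target. There are 200 camera calls.

## Working session

There is one attempt and no reset: what is moved stays moved. The work goes in short steps, Python scripts to look and compute and a tool call to move; the robot and the scene stay as the last step left them, time stands still between calls to the robot, and variables do not carry over. Pictures are saved under pics/ and viewed, at most 10 in all, crops included, and the job is handed in when it is done.

Besides the shell and the picture viewer there is one more tool, called as a command line: name --pt "numbers of a row" for each row, then --argument value for the rest. apply_moves: Moves the arm, as the interface text tells. Shifts and turns lie within -1 to 1; 1 stands for 0.2 m of shift or 1.5 rad of turn. Its arguments: {"type":"object","properties":{"moves":{"type":"array","items":{"type":"array","items":{"type":"number","minimum":-1,"maximum":1}}},"grip_force":{"type":"number"}},"required":["moves"]}

```bash
mkdir -p pics; python3 - <<'E'
from cell import env, viewer, boxes_of, masks_of
import cv2,numpy as np
o=env.get_obs()
for k,v in o.items(): print(k,v)
for n in ["scene","top","wrist"]:
    print(n,viewer.get_calibration(n))
ims=[viewer.read_camera(n) for n in ["scene","top"]]
for n,i in zip("st",ims): cv2.imwrite(f"pics/{n}0.png",i[:,:,::-1])
for n in ["scene","top"]:
    for t in ["beam","stand","edge","beam_mid","jar","gluestick","scraper","spanner","mouse"]:
        print(n,t,[(np.round(d["location"],1).tolist(),round(d["conf"],2)) for d in boxes_of(n,t)[:2]])
E
```

```text
time_s 0.0
qpos [71.05236247 18.43963774 -4.01559831 83.17548797  1.29559042 78.54213266
 -3.25879999]
joint_velocities [-0.0517741  -0.0859699  -0.07387648  0.12445068  0.09630457  0.03547238
  0.02411424]
effort [ 2.78947664e-04 -4.91289496e+01 -4.03695619e-01 -3.12525773e+01
 -6.38461090e-02  4.36897378e-02  1.69724290e-04]
tool_pos [ 0.21946109 -0.61122709  0.22144986]
tool_rot [-1.79888021e+02  6.41630509e-03  1.97587877e+01]
force [-0.67921484 -0.01594103  0.53037944]
wrist_torque [0.00577826 0.00656888 0.01806122]
grasp_force 0.0
grip_width 0.08690755458025076
scene {'fov_y': 50.99693873489, 'cx': 266.84347345528806, 'cy': 190.95471579248348, 'position': array([ 0.92133546, -0.56082473,  0.88196823]), 'orientation': array([34.8969713 ,  0.55493621, 38.48075922])}
top {'fov_y': 47.52051350603801, 'cx': 255.55117959942945, 'cy': 182.98867073683778, 'position': array([ 0.45544104, -0.13857245,  1.08637931]), 'orientation': array([  7.43616904,   0.64806884, -90.67156811])}
wrist {'fov_y': 69.7994728946606, 'cx': 261.85605924960157, 'cy': 192.9792883293763, 'position': array([ 0.28541456, -0.58671783,  0.3844259 ]), 'orientation': array([-14.95926317,   0.19419346, -70.22683265])}
scene beam [([323.1, 122.8], 0.9)]
scene stand [([238.0, 222.5], 0.9)]
scene edge [([234.4, 215.5], 0.62)]
scene beam_mid [([325.6, 121.4], 0.73), ([128.9, 293.7], 0.72)]
scene jar [([317.6, 185.5], 0.47)]
scene gluestick [([252.0, 138.6], 0.43)]
scene scraper [([353.3, 203.5], 0.55)]
scene spanner []
scene mouse [([126.3, 291.8], 0.72)]
top beam [([119.8, 217.3], 0.64)]
top stand [([289.2, 208.4], 0.71), ([198.6, 264.3], 0.26)]
top edge [([292.1, 206.4], 0.56), ([411.7, 229.3], 0.54)]
top beam_mid [([123.2, 217.7], 0.94)]
top jar [([206.5, 164.3], 0.76)]
top gluestick []
top scraper [([199.6, 127.9], 0.67)]
top spanner [([206.3, 210.0], 0.61)]
top mouse [([408.5, 226.5], 0.64)]
```

```bash
python3 - <<'E'
import cv2,numpy as np
a=cv2.imread("pics/s0.png");b=cv2.imread("pics/t0.png")
cv2.imwrite("pics/s0b.png",cv2.resize(a,(800,600),interpolation=cv2.INTER_CUBIC))
cv2.imwrite("pics/t0b.png",cv2.resize(b,(800,600),interpolation=cv2.INTER_CUBIC))
E
```

```text
(no output)
```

View pics/s0b.png

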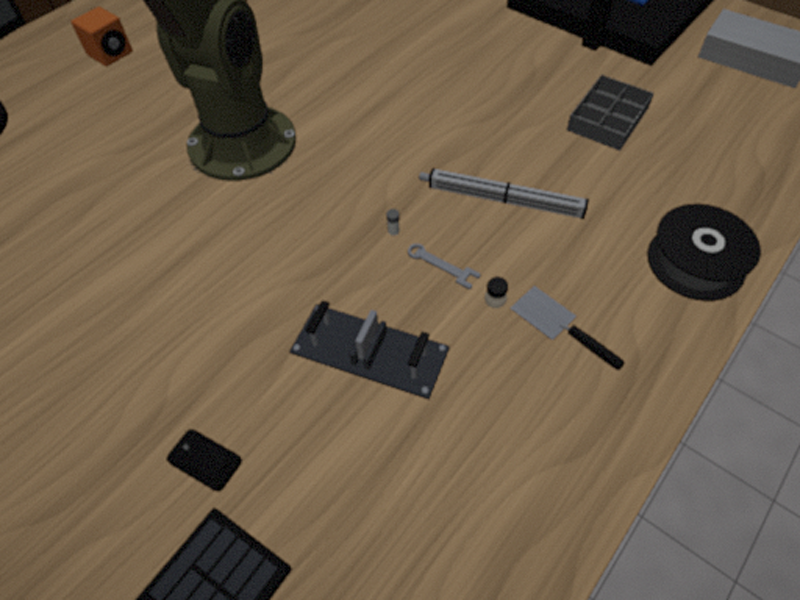

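View pics/t0b.png

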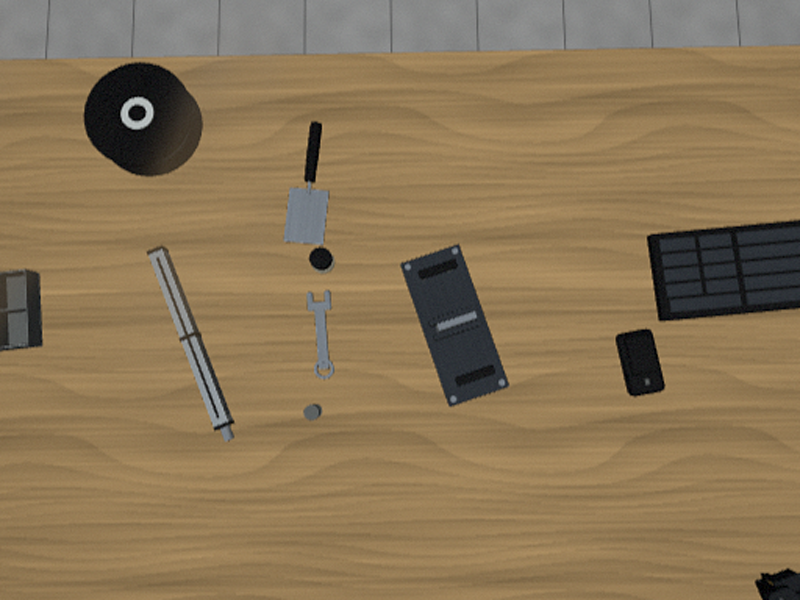

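The pictures show the beam at about (190,337) in the 800x600 top view, with its stub at (228,433), on the robot side. The stand is at (455,322), roughly parallel to the beam, and the bystanders lie between them. Next I fit the poses from the masks in both cameras.

```bash
cat > h.py <<'E'
from cell import env, viewer, boxes_of, masks_of
import cv2,numpy as np
from scipy.optimize import minimize
from scipy.spatial.transform import Rotation as Ro
def box(x0,x1,y0,y1,z0,z1): return np.array([[x,y,z] for x in(x0,x1) for y in(y0,y1) for z in(z0,z1)])
BEAM=[box(-.15,.15,-.012,.012,0,.03),box(.15,.172,-.008,.008,.007,.023)]
PLATE=[box(-.12,.12,-.05,.05,0,.008),box(-.092,-.078,-.03,.03,0.05,.06),box(.078,.092,-.03,.03,0.05,.06),box(-.005,.005,-.03,.03,.02,.075)]
def proj(c,P):
    q=(np.asarray(P)-c["position"])@Ro.from_euler("xyz",c["orientation"],degrees=True).as_matrix()
    f=192/np.tan(np.radians(c["fov_y"]/2))
    return np.c_[c["cx"]+f*q[:,0]/-q[:,2],c["cy"]-f*q[:,1]/-q[:,2]]
def ray(c,uv,z):
    f=192/np.tan(np.radians(c["fov_y"]/2))
    d=Ro.from_euler("xyz",c["orientation"],degrees=True).apply([(uv[0]-c["cx"])/f,-(uv[1]-c["cy"])/f,-1])
    return c["position"]+d*(z-c["position"][2])/d[2]
def pose(p,P): 
    a=np.radians(p[2]);return np.c_[P[:,0]*np.cos(a)-P[:,1]*np.sin(a)+p[0],P[:,0]*np.sin(a)+P[:,1]*np.cos(a)+p[1],P[:,2]+(p[3] if len(p)>3 else 0)]
S=4
def sil(c,parts,p):
    m=np.zeros((384*S,512*S),np.uint8)
    for b in parts:
        h=cv2.convexHull(((proj(c,pose(p,b))+.5)*S).astype(np.float32))
        cv2.fillConvexPoly(m,np.round(h).astype(np.int32),1)
    return cv2.resize(m.astype(np.float32),(512,384),interpolation=cv2.INTER_AREA)
def fit(views,parts,p0):
    def cost(p): return sum(np.abs(sil(c,parts,p)-m).sum()/m.sum() for c,m in views)
    best=min((minimize(cost,np.array(p0)+d,method="Nelder-Mead",options=dict(initial_simplex=np.array(p0)+d+np.array([[0,0,0],[.01,0,0],[0,.01,0],[0,0,4]]),xatol=1e-4,fatol=1e-4)) for d in ([0,0,0],[.004,-.004,2])),key=lambda r:r.fun)
    return best.x,best.fun
E
python3 - <<'E'
from h import *
C={n:viewer.get_calibration(n) for n in("scene","top")}
M={}
for n in C:
    im=viewer.read_camera(n); np.save(f"{n}.npy",im)
    for t in("beam","stand"):
        r=masks_of(n,t); M[n,t]=r[0]["pixels"].astype(np.float32); print(n,t,M[n,t].sum(),r[0]["conf"])
c=C["top"]
print(ray(c,[123.2,217.7],.03),ray(c,[292,206],.07))
a=ray(c,[101,160],.03);b=ray(c,[142,274],.03); print(a,b,np.linalg.norm(a-b))
yaw=np.degrees(np.arctan2(*(b-a)[1::-1]))
for t,pr,p0 in(("beam",BEAM,[*ray(c,[123,217],.03)[:2],yaw]),("stand",PLATE,[*ray(c,[291,206],.04)[:2],yaw])):
    for ns in(["top"],["scene"],["top","scene"]):
        x,f=fit([(C[n],M[n,t]) for n in ns],pr,p0); print(t,ns,x.round(4),round(f,3))
for t,z in(("jar",.02),("gluestick",.048),("spanner",0),("scraper",0)):
    r=boxes_of("top",t)
    if r: print(t,ray(c,r[0]["location"],z).round(3))
print(ray(c,[199.6,263],.048).round(3))
E
```

```text
scene beam 1369.0 0.63
scene stand 3440.0 0.89
top beam 1749.0 0.82
top stand 344.0 0.72
[0.51277783 0.19383202 0.03      ] [ 0.53299608 -0.21299481  0.07      ]
[0.65575054 0.2527872  0.03      ] [0.37815084 0.14513102 0.03      ] 0.2977439308722809
beam ['top'] [   0.5206    0.2035 -157.8497] 0.057
beam ['scene'] [   0.5172    0.2047 -157.8716] 0.061
beam ['top', 'scene'] [   0.5196    0.2039 -157.7694] 0.144
stand ['top'] [   0.5557   -0.2015 -165.9305] 12.407
stand ['scene'] [   0.5333   -0.211  -162.4187] 0.04
stand ['top', 'scene'] [   0.5385   -0.2108 -162.0336] 12.555
jar [ 0.646 -0.007  0.02 ]
gluestick [0.399 0.002 0.048]
spanner [ 0.533 -0.013  0.   ]
[0.403 0.005 0.048]
```

```bash
cat >> h.py <<'E'
def go(x,y,z,yaw):
    o=env.get_obs(); R=Ro.from_euler("xyz",o["tool_rot"],degrees=True)
    d=R.inv().apply(np.array([x,y,z])-o["tool_pos"])
    t=(R.inv()*Ro.from_euler("xyz",[180,0,yaw],degrees=True)).as_rotvec()
    print("shift",(d/.2).round(4),"turn",(t/1.5).round(4),"t",o["time_s"],"F",o["force"].round(2))
E
python3 -c "
from h import *
go(.53,-.21,.25,17.7)"
```

```text
shift [ 2.1394 -1.3662 -0.1372] turn [0.0001 0.     0.0239] t 1.5 F [-0.51  0.4  -0.36]
```

apply_moves --pt "0.2 -0.13 -0.07 0 0 0 1" --pt "0.4 -0.26 -0.14 0 0 0 1" --pt "0.6 -0.4 -0.14 0 0 0 1" --pt "0.8 -0.54 -0.14 0 0 0 1" --pt "1 -0.68 -0.14 0 0 0.024 1"

```text
time_s: 2.0
tool_pos: [0.3629, -0.4145, 0.251]
tool_rot: [179.9, -0.0, 17.6]
force: [1.3, -0.8, 0.3]
grip_width: 0.0871
grasp_force: 0.0
```

apply_moves --pt "0.2 -0.13 0 0 0 0 1" --pt "0.4 -0.26 0 0 0 0 1" --pt "0.6 -0.4 0 0 0 0 1" --pt "0.8 -0.54 0 0 0 0 1" --pt "1 -0.68 0 0 0 0 1" --pt "1 -0.68 0 0 0 0 1" --pt "1 -0.68 0 0 0 0 1"

```text
time_s: 2.7
tool_pos: [0.5119, -0.2244, 0.2506]
tool_rot: [180.0, 0.0, 17.9]
force: [0.2, -0.7, -0.2]
grip_width: 0.0867
grasp_force: 0.0
```

```bash
python3 - <<'E'
from h import *
c=viewer.get_calibration("wrist"); im=viewer.read_camera("wrist"); cv2.imwrite("pics/w1.png",im[:,:,::-1])
print(env.get_obs()["tool_pos"],env.get_obs()["time_s"])
r=masks_of("wrist","stand"); print([(d["conf"],d["pixels"].sum()) for d in r])
print([(d["conf"],d["location"]) for d in boxes_of("wrist","edge")])
c2=viewer.get_calibration("top"); viewer.read_camera("top"); r2=masks_of("top","stand"); print([(d["conf"],d["pixels"].sum()) for d in r2])
m=r[0]["pixels"].astype(np.float32)
x,f=fit([(c,m)],PLATE,[.533,-.211,-162.3]); print(x,f)
vis=im[:,:,::-1].copy()
s=sil(c,PLATE,x); 
for b in PLATE:
    h=cv2.convexHull(proj(c,pose(x,b)).astype(np.float32)); cv2.polylines(vis,[np.round(h).astype(int)],True,(0,255,0),1)
cv2.imwrite("pics/w1v.png",vis)
np.savez("w1.npz",m=m,im=im,**c)
E
```

```text
[ 0.51092567 -0.22620382  0.25050961] 2.75
[(0.88, np.int64(11389))]
[(0.58, [256.0, 153.9])]
[(0.59, np.int64(1140))]
[   0.53338453   -0.21008035 -162.07366009] 0.013768767938017845
```

View pics/w1v.png

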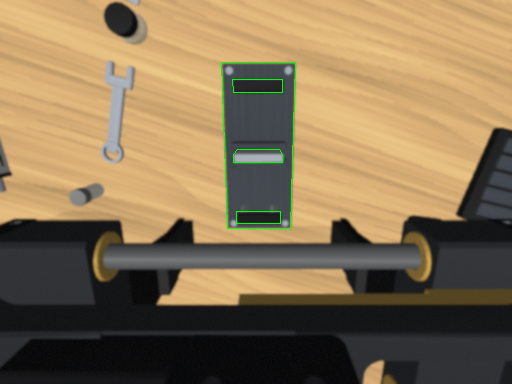

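The stand fit matches the image: edge drawn at (258,156) px, pose (0.5334, -0.2101), yaw -162.07°. Next the beam.

```bash
python3 -c "
from h import *
go(.495,.19,.25,22.2)"
```

```text
shift [ 5.5550e-01 -2.0134e+00  1.6000e-03] turn [ 0.0002  0.0003 -0.0544] t 2.95 F [ 0.18 -0.03  0.09]
```

apply_moves --pt "0.07 -0.25 0 0 0 0 1" --pt "0.14 -0.5 0 0 0 0 1" --pt "0.21 -0.75 0 0 0 0 1" --pt "0.28 -1 0 0 0 -0.054 1" --pt "0.28 -1 0 0 0 -0.054 1"

```text
time_s: 3.45
tool_pos: [0.5032, -0.0114, 0.2513]
tool_rot: [-179.9, -0.1, 22.9]
force: [0.2, -0.1, -0.1]
grip_width: 0.0869
grasp_force: 0.0
```

```bash
python3 -c "
from h import *
go(.495,.19,.25,22.2)"
```

```text
shift [ 0.3541 -0.9438  0.0083] turn [-0.0008 -0.0012  0.0083] t 3.45 F [ 0.21 -0.1  -0.08]
```

apply_moves --pt "0.09 -0.23 0 0 0 0 1" --pt "0.18 -0.46 0 0 0 0 1" --pt "0.27 -0.69 0 0 0 0 1" --pt "0.35 -0.94 0 0 0 0 1" --pt "0.35 -0.94 0 0 0 0 1" --pt "0.35 -0.94 0 0 0 0 1" --pt "0.35 -0.94 0 0 0 0 1"

```text
time_s: 4.15
tool_pos: [0.4977, 0.1798, 0.2503]
tool_rot: [179.9, 0.0, 22.1]
force: [0.4, -0.0, -0.5]
grip_width: 0.0872
grasp_force: 0.0
```

```bash
python3 - <<'E'
from h import *
c=viewer.get_calibration("wrist"); im=viewer.read_camera("wrist"); cv2.imwrite("pics/w2.png",im[:,:,::-1])
r=masks_of("wrist","beam"); print([(d["conf"],d["pixels"].sum(),d["location"]) for d in r])
print([(d["conf"],d["location"]) for d in boxes_of("wrist","beam_mid")])
m=r[0]["pixels"].astype(np.float32)
x,f=fit([(c,m)],BEAM,[.519,.204,-157.8]); print(x,f)
vis=im[:,:,::-1].copy()
for b in BEAM+[box(-.003,.003,-.012,.012,0.03,.031)]:
    h=cv2.convexHull(proj(c,pose(x,b)).astype(np.float32)); cv2.polylines(vis,[np.round(h).astype(int)],True,(0,255,0),1)
cv2.imwrite("pics/w2v.png",vis)
np.savez("w2.npz",m=m,im=im,**c)
o=env.get_obs();print(o)
E
```

```text
[(0.98, np.int64(3872), [251.5, 133.4])]
[(0.64, [249.6, 129.7])]
[   0.52045362    0.20613734 -157.87716255] 0.07622029632329941
{'time_s': 4.3, 'qpos': array([ 18.8296036 ,   5.76186001, -44.09545816,  96.56562702,
         4.11371714,  79.33818109, -93.77416668]), 'joint_velocities': array([-0.19713586, -0.00100271, -0.43676418, -0.12943221, -0.25927474,
        0.02083411, -0.08956662]), 'effort': array([-1.88635513e-01, -2.87342799e+01, -2.26456918e+00, -3.13983607e+01,
       -2.48722325e-02, -7.66920741e-02,  4.56408990e-03]), 'tool_pos': array([0.49767209, 0.17997767, 0.25038222]), 'tool_rot': array([1.79962265e+02, 1.97153809e-02, 2.21105392e+01]), 'force': array([ 0.55311388, -0.0749778 ,  0.69130339]), 'wrist_torque': array([-0.05891388,  0.00035389,  0.00182556]), 'grasp_force': 0.0, 'grip_width': 0.08706444631283398}
```

View pics/w2v.png

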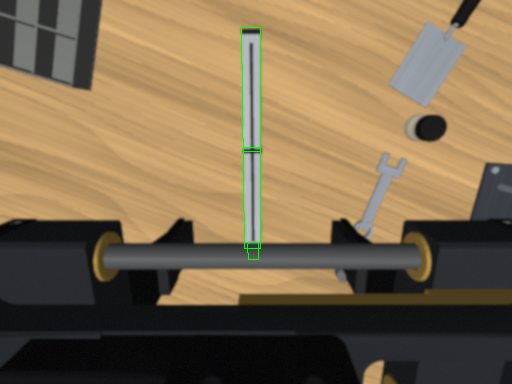

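The band is at (251,150) px, where the fit puts it. I'll grasp 32 mm towards the stub with the tips 5 mm above the table.

```bash
python3 -c "
from h import *
go(.4908,.1938,.04,22.12)"
```

```text
shift [-0.0055 -0.0777  1.0519] turn [ 0.0004  0.0002 -0.0001] t 4.3 F [ 0.55 -0.07  0.69]
```

apply_moves --pt "-0.006 -0.078 0.2 0 0 0 1" --pt "-0.006 -0.078 0.45 0 0 0 1" --pt "-0.006 -0.078 0.7 0 0 0 1" --pt "-0.006 -0.078 0.9 0 0 0 1" --pt "-0.006 -0.078 1 0 0 0 1" --pt "-0.006 -0.078 1 0 0 0 1" --pt "-0.006 -0.078 1 0 0 0 1" --pt "-0.006 -0.078 1 0 0 0 1"

```text
time_s: 5.1
tool_pos: [0.4916, 0.1963, 0.0523]
tool_rot: [180.0, -0.2, 22.3]
force: [0.8, 0.1, -0.1]
grip_width: 0.087
grasp_force: 0.0
```

```bash
cat >> h.py <<'E'
def samp(n=8):
    F=[];T=[]
    for i in range(n):
        viewer.read_camera("scene"); o=env.get_obs(); R=Ro.from_euler("xyz",o["tool_rot"],degrees=True)
        F.append(o["force"]);T.append(o["wrist_torque"])
    F=np.array(F);T=np.array(T)
    print("F",F.mean(0).round(3),F.std(0).round(3),"T",T.mean(0).round(4),T.std(0).round(4),"pos",o["tool_pos"].round(4),o["tool_rot"].round(2),"w",o["grip_width"],o["grasp_force"],"t",o["time_s"])
    return F.mean(0),T.mean(0)
E
python3 -c "
from h import *
samp(10)
go(.4908,.1938,.005,22.12)"
```

```text
F [-0.067  0.004 -0.076] [0.4   0.253 0.489] T [-0.0094  0.0014  0.012 ] [0.0238 0.0281 0.0237] pos [0.49   0.1962 0.0506] [ 1.7999e+02 -1.0000e-02  2.2340e+01] w 0.08723377733012826 0.0 t 5.6
shift [-0.0011  0.0125  0.2282] turn [ 0.0001 -0.0001  0.0025] t 5.6 F [-0.26 -0.24  0.13]
```

apply_moves --pt "0 0.012 0.1 0 0 0.002 1" --pt "0 0.012 0.2 0 0 0.002 1" --pt "0 0.012 0.228 0 0 0.002 1" --pt "0 0.012 0.228 0 0 0.002 1" --pt "0 0.012 0.228 0 0 0.002 1" --pt "0 0.012 0.228 0 0 0.002 0.5" --pt "0 0.012 0.228 0 0 0.002 0.2" --pt "0 0.012 0.228 0 0 0.002 0.1" --pt "0 0.012 0.228 0 0 0.002 0.1" --pt "0 0.012 0.228 0 0 0.002 0.1" --pt "0 0.012 0.228 0 0 0.002 0.1" --pt "0 0.012 0.228 0 0 0.002 0.1" --grip_force 30

```text
time_s: 6.8
tool_pos: [0.4909, 0.194, 0.0049]
tool_rot: [180.0, 0.0, 22.2]
force: [-0.6, 0.5, 0.3]
grip_width: 0.0389
grasp_force: 0.0
```

apply_moves --pt "0 0 0 0 0 0 0" --pt "0 0 0 0 0 0 0" --pt "0 0 0 0 0 0 0" --pt "0 0 0 0 0 0 0" --pt "0 0 0 0 0 0 0" --grip_force 30

```text
time_s: 7.3
tool_pos: [0.491, 0.1935, 0.0049]
tool_rot: [180.0, 0.0, 22.1]
force: [0.2, -1.5, 1.4]
grip_width: 0.0237
grasp_force: 30.0
```

apply_moves --pt "0 0 -0.05 0 0 0 0" --pt "0 0 -0.15 0 0 0 0" --pt "0 0 -0.35 0 0 0 0" --pt "0 0 -0.55 0 0 0 0" --pt "0 0 -0.7 0 0 0 0" --pt "0 0 -0.72 0 0 0 0" --pt "0 0 -0.72 0 0 0 0" --pt "0 0 -0.72 0 0 0 0" --pt "0 0 -0.72 0 0 0 0"

```text
time_s: 8.2
tool_pos: [0.4895, 0.1935, 0.1469]
tool_rot: [-180.0, 0.2, 22.2]
force: [0.9, 0.0, -4.3]
grip_width: 0.0242
grasp_force: 30.0
```

```bash
python3 - <<'E'
from h import *
F,T=samp(30)
yaw=np.radians(22.12); fwd=np.array([np.cos(yaw),np.sin(yaw),0]); lat=np.array([-fwd[1],fwd[0],0])
print("lat torque",T@lat,"fwd",T@fwd,"offset along fwd mm",1000*(T@lat)/(-F[2]) , 1000*(T@lat)/3.58)
m=masks_of("scene","beam")[0]["pixels"].astype(np.float32); c=viewer.get_calibration("scene")
p=np.array([.5205,.2058,-157.88])
for dz in(.13,.14,.145,.15): print(dz,fit([(c,m)],[b+[0,0,dz] for b in BEAM],p))
go(.5334,-.2101,.15,17.93)
E
```

```text
F [-0.06   0.016 -3.791] [0.54  0.585 0.39 ] T [ 0.0038 -0.0002 -0.0093] [0.0274 0.0278 0.0233] pos [0.4909 0.194  0.1489] [180.     0.    22.16] w 0.02368813518777791 29.99888010788709 t 9.7
lat torque -0.0016220901602096978 fwd 0.003419970056779787 offset along fwd mm -0.42783847885682774 -0.4530978101144407
0.13 (array([   0.51052972,    0.22221426, -157.81149651]), np.float64(0.3625379204750061))
0.14 (array([   0.51472977,    0.21079571, -157.81851822]), np.float64(0.3652862012386322))
0.145 (array([   0.5179362 ,    0.20567371, -157.64447646]), np.float64(0.3655705153942108))
0.15 (array([   0.51989476,    0.19971607, -157.93467202]), np.float64(0.37272554636001587))
shift [-0.5653  1.9514 -0.0053] turn [0.0001 0.     0.0493] t 9.75 F [-0.36  0.85 -3.68]
```

apply_moves --pt "-0.05 0.12 0 0 0 0 0" --pt "-0.12 0.34 0 0 0 0 0" --pt "-0.19 0.56 0 0 0 0.02 0" --pt "-0.26 0.78 0 0 0 0.03 0" --pt "-0.32 0.96 0 0 0 0.049 0" --pt "-0.33 1 0 0 0 0.049 0" --pt "-0.33 1 0 0 0 0.049 0" --pt "-0.33 1 0 0 0 0.049 0"

```text
time_s: 10.55
tool_pos: [0.5052, -0.0145, 0.149]
tool_rot: [-179.9, -0.0, 18.0]
force: [-0.4, 1.2, -4.3]
grip_width: 0.0236
grasp_force: 30.0
```

```bash
python3 -c "
from h import *
go(.5030,-.22,.12,17.93)"
```

```text
shift [-0.3287  0.9738  0.1438] turn [-0.0007 -0.0002  0.0013] t 10.55 F [-0.36  1.16 -4.28]
```

apply_moves --pt "-0.05 0.12 0 0 0 0 0" --pt "-0.12 0.34 0 0 0 0 0" --pt "-0.19 0.56 0 0 0 0 0" --pt "-0.26 0.78 0 0 0 0 0" --pt "-0.32 0.94 0.07 0 0 0.001 0" --pt "-0.329 0.974 0.14 0 0 0.001 0" --pt "-0.329 0.974 0.14 0 0 0.001 0" --pt "-0.329 0.974 0.14 0 0 0.001 0" --pt "-0.329 0.974 0.14 0 0 0.001 0"

```text
time_s: 11.45
tool_pos: [0.5039, -0.219, 0.1217]
tool_rot: [180.0, -0.1, 18.1]
force: [0.5, -0.4, -3.0]
grip_width: 0.0235
grasp_force: 30.0
```

```bash
python3 - <<'E'
from h import *
samp(4)
im=viewer.read_camera("scene")
c=viewer.get_calibration("scene"); vis=im[:,:,::-1].copy()
o=env.get_obs(); x=[o["tool_pos"][0]+.032*.9514,o["tool_pos"][1]+.032*.308,-162.07,o["tool_pos"][2]-.005]
for b in BEAM+[box(-.003,.003,-.012,.012,0,.03)]:
    h=cv2.convexHull(proj(c,pose(x,b)).astype(np.float32)); cv2.polylines(vis,[np.round(h).astype(int)],True,(0,255,0),1)
cv2.imwrite("pics/s3.png",cv2.resize(vis[110:310,110:360],(750,600)))
go(.5030,-.22,.08,17.93)
E
```

```text
F [ 0.113  0.129 -3.415] [0.413 0.406 0.478] T [-0.0153 -0.0005  0.0023] [0.0223 0.0508 0.0107] pos [ 0.5033 -0.2208  0.1217] [ 1.7994e+02 -5.0000e-02  1.7970e+01] w 0.0238610922212212 29.998823613859713 t 11.65
shift [ 0.001  -0.0057  0.2077] turn [ 0.0005 -0.0004  0.0001] t 11.7 F [-0.76 -0.73 -3.73]
```

View pics/s3.png

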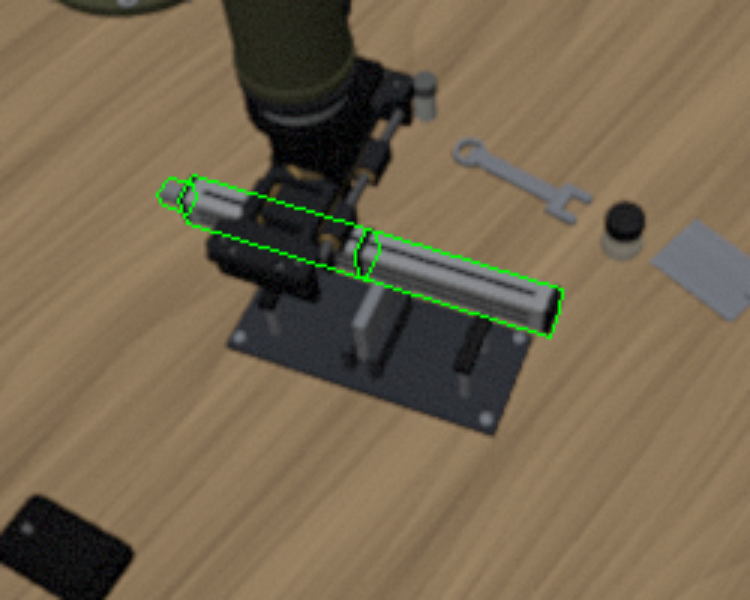

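The beam matches its predicted outline and the band at (368,255) sits above the blade. Lowering the band gently onto the edge.

apply_moves --pt "0 0 0.05 0 0 0 0" --pt "0.001 -0.005 0.1 0 0 0 0" --pt "0.001 -0.005 0.15 0 0 0 0" --pt "0.001 -0.005 0.18 0 0 0 0" --pt "0.001 -0.005 0.2 0 0 0 0" --pt "0.001 -0.005 0.21 0 0 0 0" --pt "0.001 -0.005 0.217 0 0 0 0" --pt "0.001 -0.005 0.217 0 0 0 0" --pt "0.001 -0.005 0.217 0 0 0 0"

```text
time_s: 12.6
tool_pos: [0.5028, -0.2208, 0.078]
tool_rot: [180.0, -0.0, 17.9]
force: [-0.5, 0.0, -1.6]
grip_width: 0.0238
grasp_force: 30.0
```

```bash
python3 - <<'E'
from h import *
F,T=samp(10); yaw=np.radians(17.93); print("lat",T@[-np.sin(yaw),np.cos(yaw),0])
go(.5030,-.22,.077,17.93)
E
```

```text
F [-0.292  0.138 -1.511] [0.385 0.469 0.458] T [0.0931 0.0831 0.0313] [0.0244 0.064  0.0289] pos [ 0.5028 -0.2208  0.0777] [ 1.7997e+02 -2.0000e-02  1.7870e+01] w 0.02388864091415463 29.99880218412727 t 13.1
lat 0.05038373841607756
shift [ 0.0023 -0.0036  0.0035] turn [ 0.0003 -0.0003 -0.0008] t 13.1 F [ 0.43 -0.06 -1.19]
```

apply_moves --pt "0 0 0.004 0 0 0 0" --pt "0.01 0 0.004 0 0 0 0" --pt "0.03 -0.001 0.004 0 0 0 0" --pt "0.05 -0.002 0.004 0 0 0 0" --pt "0.07 -0.002 0.004 0 0 0 0" --pt "0.09 -0.003 0.004 0 0 0 0" --pt "0.11 -0.003 0.004 0 0 0 0" --pt "0.13 -0.003 0.004 0 0 0 0" --pt "0.15 -0.003 0.004 0 0 0 0" --pt "0.16 -0.003 0.004 0 0 0 0" --pt "0.162 -0.003 0.004 0 0 0 0" --pt "0.162 -0.003 0.004 0 0 0 0" --pt "0.162 -0.003 0.004 0 0 0 0"

```text
time_s: 14.4
tool_pos: [0.5335, -0.2099, 0.0769]
tool_rot: [180.0, -0.0, 17.9]
force: [-0.3, -0.1, -0.8]
grip_width: 0.024
grasp_force: 30.0
```

```bash
python3 - <<'E'
from h import *
F,T=samp(16); yaw=np.radians(17.93); print("lat",T@[-np.sin(yaw),np.cos(yaw),0],"fwd",T@[np.cos(yaw),np.sin(yaw),0])
go(.5334,-.2101,.0765,17.93)
E
```

```text
F [ 0.813  0.737 -0.412] [0.726 0.554 0.51 ] T [ 0.2086 -0.1682 -0.0019] [0.0754 0.0861 0.0286] pos [ 0.5334 -0.2101  0.0768] [ 1.7999e+02 -2.0000e-02  1.7870e+01] w 0.023608161743080298 29.99894677195698 t 15.2
lat -0.22422978546693523 fwd 0.146715568385022
shift [ 0.0002 -0.0002  0.0016] turn [ 0.0001 -0.0002 -0.0007] t 15.2 F [ 1.64  0.92 -1.53]
```

apply_moves --pt "0 0 0.002 0 0 0 0" --pt "0 0 0.002 0 0 0 0" --pt "0 0 0.002 0 0 0 0" --pt "0 0 0.002 0 0 0 0" --pt "0 0 0.002 0 0 0 0" --grip_force 3

```text
time_s: 15.7
tool_pos: [0.5333, -0.2102, 0.0764]
tool_rot: [180.0, -0.0, 17.9]
force: [1.4, 0.9, -0.1]
grip_width: 0.024
grasp_force: 3.0
```

apply_moves --pt "0 0 0 0 0 0 0.29" --pt "0 0 0 0 0 0 0.31" --pt "0 0 0 0 0 0 0.34" --pt "0 0 0 0 0 0 0.38" --pt "0 0 0 0 0 0 0.42" --pt "0 0 0 0 0 0 0.45" --pt "0 0 0 0 0 0 0.45" --pt "0 0 0 0 0 0 0.45" --pt "0 0 0 0 0 0 0.45"

```text
time_s: 16.6
tool_pos: [0.5332, -0.2102, 0.0763]
tool_rot: [180.0, 0.0, 17.9]
force: [-0.2, 0.6, -0.1]
grip_width: 0.0392
grasp_force: 0.0
```

```bash
python3 - <<'E'
from h import *
im=viewer.read_camera("scene")
c=viewer.get_calibration("scene"); vis=im[:,:,::-1].copy()
x=[.5334+.032*.9514,-.2101+.032*.308,-162.07,.0715]
h=[cv2.convexHull(proj(c,pose(x,b)).astype(np.float32)) for b in BEAM+[box(-.003,.003,-.012,.012,0,.03)]]
cv2.polylines(vis,[np.round(k).astype(int) for k in h],True,(0,255,0),1)
cv2.imwrite("pics/s4.png",cv2.resize(vis[110:310,110:360],(750,600)))
E
```

```text
(no output)
```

View pics/s4.png

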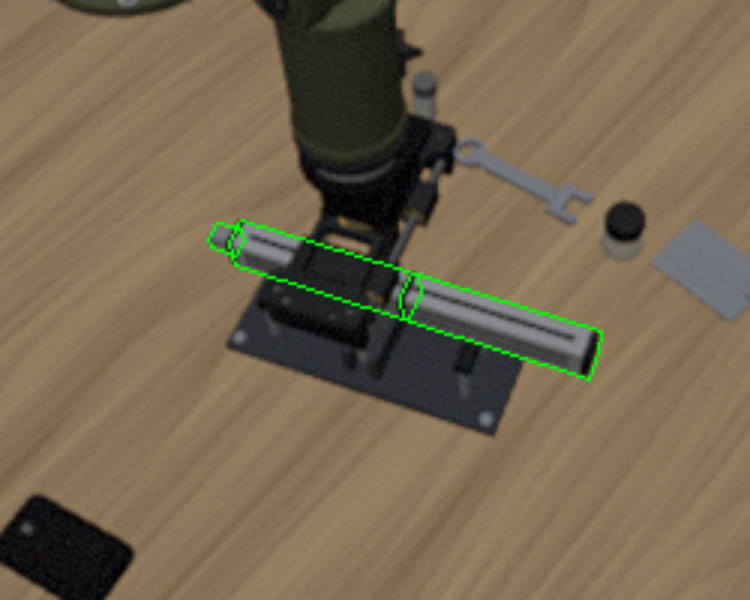

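The beam lies level inside its predicted outline, with both ends matching at (225,240) and (590,350). Retreating straight up.

apply_moves --pt "0 0 0 0 0 0 0.6" --pt "0 0 0 0 0 0 0.7" --pt "0 0 -0.02 0 0 0 0.7" --pt "0 0 -0.06 0 0 0 0.7" --pt "0 0 -0.12 0 0 0 0.7" --pt "0 0 -0.2 0 0 0 0.7" --pt "0 0 -0.3 0 0 0 0.7" --pt "0 0 -0.45 0 0 0 0.7" --pt "0 0 -0.65 0 0 0 0.7" --pt "0 0 -0.85 0 0 0 0.7" --pt "0 0 -0.95 0 0 0 0.7" --pt "0 0 -0.95 0 0 0 0.7" --pt "0 0 -0.95 0 0 0 0.7" --pt "0 0 -0.95 0 0 0 0.7" --pt "0 0 -0.95 0 0 0 0.7"

```text
time_s: 18.15
tool_pos: [0.5324, -0.21, 0.265]
tool_rot: [-179.9, 0.1, 17.9]
force: [-1.1, 0.3, 0.1]
grip_width: 0.0608
grasp_force: 0.0
```

```bash
python3 - <<'E'
from h import *
ims=[viewer.read_camera("scene") for _ in range(10)]; im=ims[-1]
print("change",np.abs(np.mean(ims[:5],0)-np.mean(ims[5:],0))[180:300,150:330].max())
c=viewer.get_calibration("scene"); vis=im[:,:,::-1].copy()
x=[.5334+.032*.9514,-.2101+.032*.308,-162.07,.0715]
h=[cv2.convexHull(proj(c,pose(x,b)).astype(np.float32)) for b in BEAM+[box(-.003,.003,-.012,.012,0,.03)]]
cv2.polylines(vis,[np.round(k).astype(int) for k in h],True,(0,255,0),1)
cv2.imwrite("pics/s5.png",cv2.resize(vis[110:310,110:360],(750,600)))
o=env.get_obs();print(o["tool_pos"],o["time_s"])
E
```

```text
change 9.399999999999999
[ 0.53320991 -0.21016999  0.26631723] 18.65
```

View pics/s5.png

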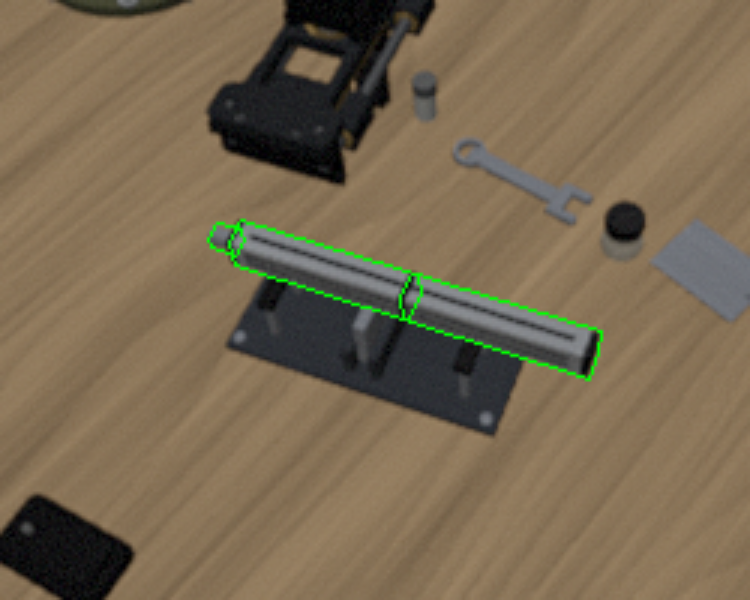

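The beam is level with nothing touching it, clear of both catch bars at (270,295) and (465,358), and the bystanders have not moved. Handing in.

```bash
python3 -c "
from cell import env
print(env.sign_off())"
```

```text
the job is handed in; nothing more can be done
None
```

The beam balances level on the edge by itself, clear of both catch bars; I handed the job in at about 19 s, and the hand-in returned no verdict.

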